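# Set the low pellet mill two clicks off touching

## Task

On the hutch bench stand two hand mills for crushing pellets. On the lower one, turn the adjustment knob on top clockwise until the burrs touch (its pointer comes to the wide mark and the knob stops), then back it off counter-clockwise by two clicks, so that the pointer ends at the second thin mark, and let go. Leave the taller mill's setting alone.

Things in the scene. Friction and masses are not known exactly. Their poses are not given: they have to be found in the camera images.
- low_mill: Lower mill, fixed: wooden box 110 x 110 (foot 122), 70 mm high; origin under its centre, z up. Below box top: drawer at -x, hopper at -y, crank at +x. On top a fixed metal collar, 96 mm across, 12 high, dark marks at its edge: one wide (burrs touch) at +x and, counter-clockwise from it seen from above, five thin ones 20 degrees (one click) apart.
- low_grip (a point): Grip point of the lower mill's knob, on its vertical axis, 112 mm above the bench, 30 above the collar. The knob is an upright wooden bar 50 mm long, 16 thick (grip the two flat long sides); its top is 12 mm above this point. Turns with the knob: z up, x along the bar to its dark steel pointer nose (at one end's foot, tip 32 mm from the axis), y across the 16 mm.
- low_dial (a joint): Lower mill's knob angle, rad: 0 = burrs touching (hard stop, pointer at the wide mark), grows counter-clockwise seen from above; one click = 20 degrees = 0.349; other stop 1.75. Starts between 1.05 and 1.40. Light even friction (0.05 N m); stays where it is left; the clicks are marked, not felt.
- tall_nose (a point): Tip of the pointer nose on the taller mill's knob, 32 mm from that knob's axis, 151 mm above the bench; x points out along the nose. The taller mill is like the lower one but its box is 130 mm high (knob top 184 mm above the bench). The mills stand side by side, either one to the left, at least 0.32 m apart between axes.

How it is judged:
On the way:
1. the lower mill's knob is turned clockwise until the burrs touch (within 10 degrees of the stop) (value of joint low_dial below 0.17 rad), for 0.1 s.
At the end, for the whole second after the job is handed in: After touching, the lower mill's knob stands at rest two clicks (40 degrees, within 10 degrees either way) counter-clockwise of the stop (value of joint low_dial between 0.523 and 0.873 rad and velocity of joint low_dial between -0.05 and 0.05 rad/s).
It fails at once if the taller mill's knob is turned (its pointer tip moves more than 12 mm) (distance of tall_nose from where it was at the start of the episode above 0.012 m).
It also fails if it takes over 38 s, if anything falls off the work surface, if the arm or the gripper's body presses on something with over 40 N, if the wrist force passes 120 N, or if a joint passes its speed limit or range.

## Robot

A 6-joint arm with a two-finger parallel gripper is mounted at the origin on the work surface. World frame = base frame: x ahead of the robot, y to its left, z up, the work surface at z = 0. Lengths are in m, angles in rad, forces in N, time in s.
With the tool pointing down it reaches from about 0.25 to 0.725 m from the base axis. Payload 4 kg.
Tool frame: the origin (TCP) lies between the finger pads; the fingertips stand 17 mm ahead of it and the grasp point (between the pads) lies 2 mm behind it; z points along the fingers, x is the direction in which the jaws open and shut, and the axes are right-handed (so a half turn about z gives the same grasp; the last joint's range is limited). The gripper opens to 85 mm and grips with 20 to 120 N. Pads are 22 mm wide; open, the fingers measure 114 mm over their backs; the gripper's body (76 mm by 85 mm) begins 54 mm behind the grasp point. The pads swing forward as they close: fully open they stand 13 mm farther back than shut.
Start: joints at [-1.341, 0.241, 0.005, 1.335, 0, 1.571], TCP at [0.114, -0.487, 0.248] pointing down, gripper open.
Joint ranges: [-2.72, 2.72], [-1.05, 1.87], [-1.09, 1.28], [-1.99, 2.15], [-1.42, 1.44], [-3.14, 3.14]. Speed limits (rad/s): [2.79, 2.79, 3.14, 3.14, 3.14, 3.14].

## Interface

Orientations are given as a unit quaternion [x, y, z, w].
In Python, from workcell import telemetry, cams, workorder gives the robot as it stands. The module is installed in compiled form; this text tells all that it offers.
- The arm moves only by the tool apply_moves, never from a script. Its argument "moves" is a list that holds one entry, the list of rows, each a list of 4 numbers: the shift along the tool's x, y, z in mm, then the turn about the tool's z in degrees. A call has exactly 10 rows; each row shifts and turns the pose as measured when the row begins, along the tool's axes as they then stand; what a row does not reach is not made up. A row lasts 1/10 s, in which the tool goes at most 50 mm and 8.59 degrees, less where a joint would pass 70% of its speed; a pose out of reach is approached as far as the arm can. A call with a gripper value outside its range is refused whole. "hand" is the gripper's target within -1 to 1 (fully open at 1, half-way at 0, shut at -1), set as the call begins (left out, the last holds). The fingers move at their own pace and stop on an object; the grip force is fixed at half the most. Time passes only in rows, so rows that do not move let the fingers close, or fill a call up. It gives the time, the measured TCP pose, the force and the opening at its end, in the units of the state.
- telemetry.get_obs(): the state, without advancing time (a new reading comes with each control period).
- cams.camera(name): name is "scene" or "top"; returns a dict with "color" (480x640x3 uint8, red, green, blue), "fovy" (degrees; the focal length in pixels is half the picture's height over the tangent of half this angle, whatever the lens; pixels are square), "cx", "cy" (the principal point, pixels), "camera_from_world" (4x4, takes a point from world to camera coordinates). Camera axes: x right, y down, z forward; pixel columns grow to the right and rows downward; lengths in m; the calibration is good to about 2 mm. A picture is of the moment at which its call begins. There is no depth.
- workorder.job_done(): hands the job in, once; it reports no verdict.
The state is a dict: "clock": time; "joint_pos": joint angles; "joint_vel": joint speeds; "tau": joint torques, N m; "eef_pos": TCP position; "tool_rot": TCP orientation; "ft_force": force on the tool from outside, world axes, zero at the start; "ft_torque": the same for the moment, N m; "grip_width": finger opening in m.
Only numpy, scipy, OpenCV 4.12 (cv2) and the standard library are available. Lean on these libraries where they do the work, as an engineer would, in place of code of your own. Each camera call takes 0.05 s, during which the arm holds its last target. There are 200 camera calls.

## Working session

There is one attempt and no reset: what is moved stays moved. The work goes in short steps, Python scripts to look and compute and a tool call to move; the robot and the scene stay as the last step left them, time stands still between calls to the robot, and variables do not carry over. Pictures are saved under pics/ and viewed, about 8 in all and at most 12, crops included, and the job is handed in when it is done.

Besides the shell and the picture viewer there is one more tool, called by a JSON object that holds its "method" and its "body", one argument or row to a line. apply_moves: Moves the arm, as the interface text tells. Its arguments: {"type":"object","properties":{"moves":{"type":"array"},"hand":{"type":"number"}},"required":["moves"]}

```bash
mkdir -p pics; cat > h.py <<'E'
import numpy as np, cv2
from workcell import telemetry, cams, workorder
def shot(n,save):
    c=cams.camera(n); cv2.imwrite(f'pics/{save}.png',c['color'][:,:,::-1]); np.save(f'pics/{save}.npy',c,allow_pickle=True); return c
def load(s): return np.load(f'pics/{s}.npy',allow_pickle=True).item()
def ray(c,u,v,z):
    f=240/np.tan(np.radians(c['fovy'])/2); T=c['camera_from_world']; R=T[:3,:3]; o=-R.T@T[:3,3]
    d=R.T@np.array([(u-c['cx'])/f,(v-c['cy'])/f,1]); return o+d*(z-o[2])/d[2]
def proj(c,p):
    f=240/np.tan(np.radians(c['fovy'])/2); q=c['camera_from_world']@np.r_[p,1]
    return q[0]/q[2]*f+c['cx'],q[1]/q[2]*f+c['cy']
E
python3 - <<'E'
from h import *
for n in('top','scene'):
    c=shot(n,n+'0'); T=c['camera_from_world']; print(n,c['fovy'],c['cx'],c['cy'],-T[:3,:3].T@T[:3,3])
print(telemetry.get_obs())
E
```

```text
top 48.39248712951147 312.58487877488795 247.33607638347152 [4.40450674e-01 1.70014179e-05 1.03401605e+00]
scene 49.6992782286475 322.61629426785123 232.0702835199137 [0.83872635 0.48400868 0.81298383]
{'clock': 0.1, 'joint_pos': array([-1.34101190e+00,  2.41318223e-01,  3.86582958e-03,  1.33521747e+00,
        2.90949318e-05,  1.57080120e+00]), 'joint_vel': array([-0.00146632, -0.00018657,  0.00451041,  0.00131947, -0.0008917 ,
        0.00261501]), 'tau': array([ 2.25124727e-04, -3.73138332e+01,  2.53010023e+01,  1.09108578e-02,
        1.36689746e-05,  1.32848506e-06]), 'eef_pos': array([ 0.11376952, -0.48633259,  0.24751428]), 'tool_rot': array([ 7.83505510e-01, -6.21384131e-01, -7.24924857e-04, -5.93486161e-04]), 'ft_force': array([0.25292744, 0.5640569 , 0.06405703]), 'ft_torque': array([-0.01195601,  0.01292205,  0.02084665]), 'grip_width': 0.08569036622160925}
```

View pics/top0.png

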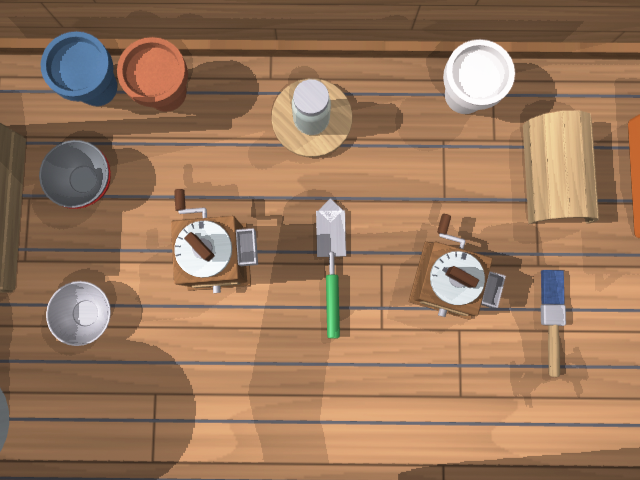

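View pics/scene0.png

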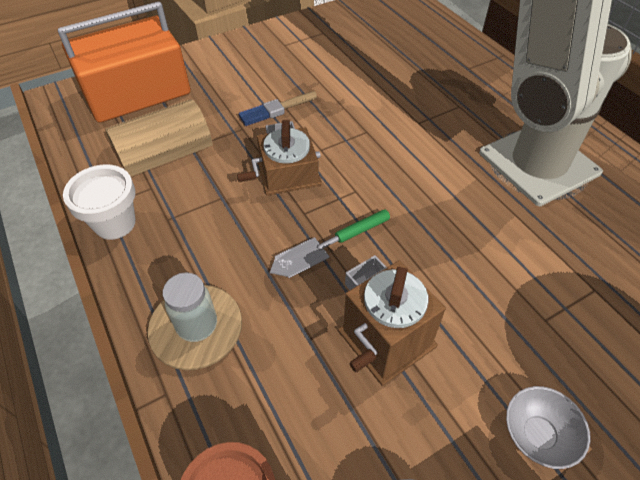

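The top view shows two mills, with collars near (203,249) and (458,278). In the scene view the collars are near (396,297) and (287,146), and the far one (right in the top view) looks lower. I'll check this with collar size and triangulation.

```bash
python3 - <<'E'
from h import *
def coll(c,u,v,r=45):
    im=c['color']; h=cv2.cvtColor(im,cv2.COLOR_RGB2HSV)
    m=((h[:,:,1]<45)&(h[:,:,2]>130)).astype(np.uint8)
    b=np.zeros_like(m); cv2.circle(b,(u,v),r,1,-1); m&=b
    m=cv2.morphologyEx(m,cv2.MORPH_OPEN,np.ones((3,3)))
    cs,_=cv2.findContours(m,cv2.RETR_EXTERNAL,cv2.CHAIN_APPROX_NONE); k=max(cs,key=cv2.contourArea)
    return cv2.fitEllipse(cv2.convexHull(k))
t,s=load('top0'),load('scene0')
for nm,a,b in(('L',(203,249),(396,297)),('R',(458,278),(287,146))):
    et=coll(t,*a);es=coll(s,*b,r=34); print(nm,et,es)
    for z in(.082,.142): print(z,ray(t,*et[0],z),ray(s,*es[0],z))
a=cv2.resize(t['color'][228:328,408:508],(600,600),interpolation=cv2.INTER_CUBIC)
cv2.imwrite('pics/crop1.png',a[:,:,::-1])
E
```

```text
L ((202.53440856933594, 248.59555053710938), (55.945098876953125, 57.17489242553711), 54.483699798583984) ((396.2967834472656, 298.09613037109375), (56.89604187011719, 63.902122497558594), 111.6248779296875)
0.082 [0.54402733 0.20158391 0.082     ] [0.51293402 0.16485476 0.082     ]
0.142 [0.5374995  0.18888032 0.142     ] [0.53967543 0.19105129 0.142     ]
R ((457.0384216308594, 277.7475891113281), (53.30827331542969, 54.96127700805664), 121.61841583251953) ((286.5667419433594, 144.82162475585938), (35.487735748291016, 45.5884895324707), 89.87105560302734)
0.082 [ 0.49561567 -0.25357364  0.082     ] [ 0.4982486  -0.25037798  0.082     ]
0.142 [ 0.49213895 -0.2375913   0.142     ] [ 0.52619541 -0.19009867  0.142     ]
```

View pics/crop1.png

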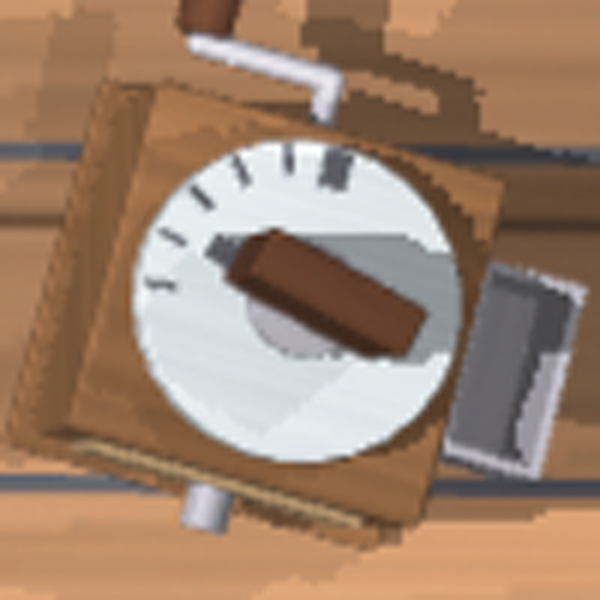

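Collar triangulation agrees: the right mill fits z=0.082 (mismatch about 4 mm, against about 77 mm at 0.142), and the left fits 0.142. So the lower mill is on the right, with its axis at about (0.497, -0.252). In the crop the wide mark is at (336,168), the nose at (210,246) and the bar's top edge runs (275,230)→(427,305). That gives the bar yaw as about 61°, the wide mark as about -15.5° and the dial as about 77°.

{"method": "apply_moves", "body": {
  "moves": [
    [[-14,-42.6,0,0],[-14,-42.6,0,0],[-14,-42.6,0,0],[-14,-42.6,0,0],[-14,-42.6,0,0],[-14,-42.6,0,0],[-14,-42.6,0,0],[-14,-42.6,0,0],[-14,-42.6,0,0],[-14,-42.6,0,0]]
  ],
  "hand": 1
}}

```text
clock: 1.1
eef_pos: [0.5053, -0.2487, 0.2423]
tool_rot: [0.779, -0.627, -0.005, -0.0]
ft_force: [-0.6, -0.8, 0.4]
grip_width: 0.0856
```

{"method": "apply_moves", "body": {
  "moves": [
    [[0,0,0,-8],[0,0,0,-8],[0,0,0,-8],[0,0,0,-8],[0,0,0,-8],[0,0,0,-8],[0,0,0,0],[0,0,0,0],[0,0,0,0],[0,0,0,0]]
  ]
}}

```text
clock: 2.1
eef_pos: [0.5095, -0.2412, 0.2349]
tool_rot: [0.971, -0.237, -0.01, -0.004]
ft_force: [0.6, 0.2, -0.3]
grip_width: 0.0856
```

```bash
cat >> h.py <<'E'
from scipy.spatial.transform import Rotation as Ro
def delta(x,y,z,yaw):
    o=telemetry.get_obs(); R=Ro.from_quat(o['tool_rot']).as_matrix(); psi=np.degrees(np.arctan2(R[1,0],R[0,0]))
    print('t',o['clock'],'p',o['eef_pos'].round(4),'yaw',psi.round(1),'zaxis',R[:,2].round(3),'q',o['joint_pos'].round(2),'w',o['grip_width'].round(4),'F',o['ft_force'].round(1),'T',o['ft_torque'].round(2))
    print('tool mm',(R.T@(np.array([x,y,z])-o['eef_pos'])*1000).round(1),'turn',round(psi-yaw,1))
E
python3 - <<'E'
from h import *
delta(.4965,-.2525,.112,-29)
shot('scene','s1')
c=load('s1'); a=cv2.resize(c['color'][60:220,200:380],(720,640)); 
cv2.imwrite('pics/s1c.png',cv2.resize(a,(675,600))[:,:,::-1])
E
```

```text
Traceback (most recent call last):
  File "h.py", line 15, in delta
    print('t',o['clock'],'p',o['eef_pos'].round(4),'yaw',psi.round(1),'zaxis',R[:,2].round(3),'q',o['joint_pos'].round(2),'w',o['grip_width'].round(4),'F',o['ft_force'].round(1),'T',o['ft_torque'].round(2))
                                                                                                                              ^^^^^^^^^^^^^^^^^^^^^
AttributeError: 'float' object has no attribute 'round'
```

```bash
sed -i "s/o\['grip_width'\].round(4)/round(o['grip_width'],4)/" h.py
python3 - <<'E'
from h import *
delta(.4965,-.2525,.112,-29)
E
```

```text
t 2.1 p [ 0.5095 -0.2412  0.2349] yaw -27.4 zaxis [-0.017  0.012 -1.   ] q [-0.44  0.39  0.18  1.38  0.    1.61] w 0.0856 F [ 0.6  0.2 -0.3] T [-0.01 -0.04  0.03]
tool mm [ -3.7  16.4 123. ] turn 1.6
```

{"method": "apply_moves", "body": {
  "moves": [
    [[-0.7,3,8,0.4],[-0.7,3,8,0.4],[-0.7,3,8,0.4],[-0.7,3,8,0.4],[-0.7,3,8,0],[0,0,8,0],[0,0,8,0],[0,0,8,0],[0,0,0,0],[0,0,0,0]]
  ]
}}

```text
clock: 3.1
eef_pos: [0.4959, -0.2527, 0.1636]
tool_rot: [0.967, -0.253, -0.011, -0.004]
ft_force: [0.4, 0.1, -0.3]
grip_width: 0.0851
```

```bash

python3 - <<'E'
from h import *
delta(.4965,-.2525,.112,-29)
c=shot('scene','s1'); cv2.imwrite('pics/s1c.png',cv2.resize(c['color'][50:210,200:380],(675,600),interpolation=cv2.INTER_CUBIC)[:,:,::-1])
E
```

```text
t 3.1 p [ 0.4959 -0.2527  0.1636] yaw -29.3 zaxis [-0.02   0.014 -1.   ] q [-0.47  0.42  0.03  1.21  0.    1.61] w 0.0851 F [ 0.4  0.1 -0.3] T [-0.03 -0.01 -0.02]
tool mm [ 1.6 -0.4 51.6] turn -0.3
```

View pics/s1c.png

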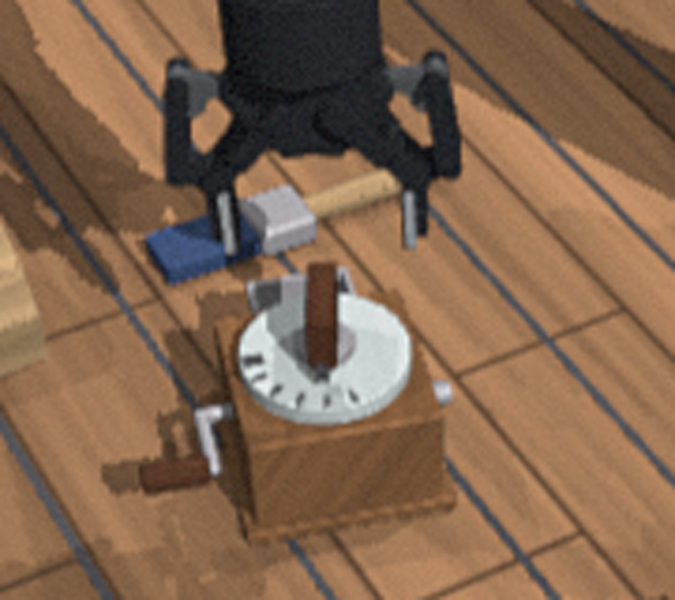

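The jaws, at (225,220) and (410,220), straddle the bar at (322,315) symmetrically. Next I descend and grip.

{"method": "apply_moves", "body": {
  "moves": [
    [[0.2,0,5.5,0],[0.2,0,5.5,0],[0.2,0,5.5,0],[0.2,0,5.5,0],[0.2,0,5.5,0],[0.2,0,5.5,0],[0.2,0,5.5,0],[0.2,0,5,0],[0,0,-0.7,0],[0,0,-0.7,0]]
  ]
}}

```text
clock: 4.15
eef_pos: [0.497, -0.253, 0.1181]
tool_rot: [0.967, -0.253, -0.011, -0.004]
ft_force: [-0.0, 0.7, -0.2]
grip_width: 0.0855
```

```bash

python3 - <<'E'
from h import *
delta(.4965,-.2525,.112,-29)
E
```

```text
t 4.15 p [ 0.497  -0.253   0.1181] yaw -29.3 zaxis [-0.019  0.013 -1.   ] q [-0.47  0.46 -0.03  1.1   0.    1.61] w 0.0855 F [-0.   0.7 -0.2] T [-0.04  0.01 -0.  ]
tool mm [-0.5 -0.1  6.1] turn -0.3
```

{"method": "apply_moves", "body": {
  "moves": [
    [[0,0,1.5,0],[0,0,1.5,0],[0,0,0,0],[0,0,-0.5,0],[0,0,-0.6,0],[0,0,-0.6,0],[0,0,-0.6,0],[0,0,-0.6,0],[0,0,-0.6,0],[0,0,-0.6,0]]
  ],
  "hand": -1
}}

```text
clock: 5.15
eef_pos: [0.4985, -0.2538, 0.1171]
tool_rot: [0.967, -0.253, -0.01, -0.004]
ft_force: [2.6, -0.6, -9.6]
grip_width: 0.0147
```

```bash

python3 - <<'E'
from h import *
delta(.4965,-.2525,.112,-29)
E
```

```text
t 5.15 p [ 0.4985 -0.2538  0.1171] yaw -29.3 zaxis [-0.017  0.012 -1.   ] q [-0.47  0.46 -0.03  1.1   0.    1.61] w 0.0147 F [ 2.6 -0.6 -9.6] T [-0.46 -0.89  0.04]
tool mm [-2.3 -0.2  5.2] turn -0.3
```

{"method": "apply_moves", "body": {
  "moves": [
    [[0,0,0,5],[0,0,0,6],[0,0,0,6],[0,0,0,6],[0,0,0,6],[0,0,0,6],[0,0,0,6],[0,0,0,6],[0,0,0,6],[0,0,0,6]]
  ]
}}

```text
clock: 6.15
eef_pos: [0.5009, -0.2571, 0.1171]
tool_rot: [-0.702, 0.712, 0.007, -0.002]
ft_force: [1.8, -3.2, -6.9]
grip_width: 0.0151
```

```bash

python3 - <<'E'
from h import *
delta(.4965,-.2525,.112,-105.5)
E
```

```text
t 6.15 p [ 0.5009 -0.2571  0.1171] yaw -90.8 zaxis [-0.012  0.007 -1.   ] q [-0.47  0.46 -0.03  1.09  0.    2.68] w 0.0151 F [ 1.8 -3.2 -6.9] T [-0.42 -0.84  0.05]
tool mm [-4.6  4.4  5.2] turn 14.7
```

{"method": "apply_moves", "body": {
  "moves": [
    [[0,1,0,5],[0,1,0,5],[0,1,0,4],[0,1,0,4],[0,0,0,4],[0,0,0,4],[0,0,0,4],[0,0,0,4],[0,0,0,4],[0,0,0,4]]
  ]
}}

```text
clock: 7.15
eef_pos: [0.4974, -0.2617, 0.1179]
tool_rot: [-0.482, 0.872, 0.051, 0.07]
ft_force: [31.7, 34.0, -16.0]
grip_width: 0.0148
```

```bash

python3 - <<'E'
from h import *
delta(.4965,-.2525,.112,-105.5)
c=shot('scene','s2'); t=shot('top','t2')
a=cv2.resize(c['color'][90:190,230:330],(400,400),interpolation=cv2.INTER_CUBIC);b=cv2.resize(t['color'][228:328,408:508],(400,400),interpolation=cv2.INTER_CUBIC)
cv2.imwrite('pics/s2c.png',np.hstack([a,b])[:,:,::-1])
E
```

```text
t 7.15 p [ 0.4974 -0.2617  0.1179] yaw -122.2 zaxis [ 0.073  0.156 -0.985] q [-0.57  0.47 -0.03  1.1   0.17  3.13] w 0.0148 F [ 31.7  34.  -16. ] T [ 3.13 -4.29  4.27]
tool mm [-6.1  5.5  7.2] turn -16.7
```

View pics/s2c.png

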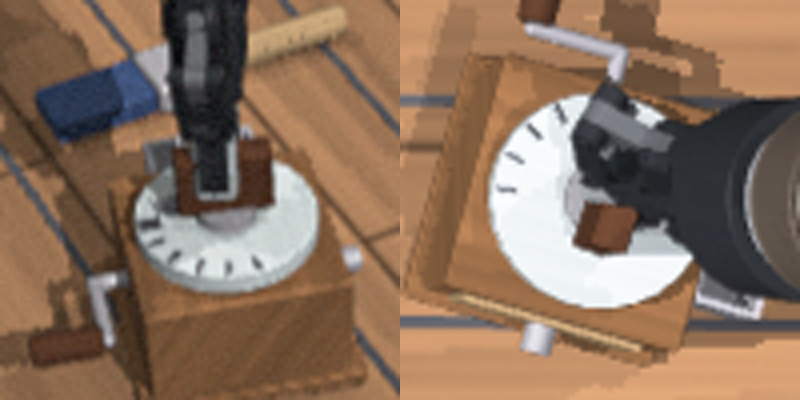

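The scene crop shows the bar at (225,175) pointing at the wide mark at (150,225). With 4 N m on the wrist, the knob is hard against its stop. Joint 6 is close to its limit, so I'll unwind gently.

{"method": "apply_moves", "body": {
  "moves": [
    [[0,0,0,-2],[0,0,0,-2],[0,0,0,-2],[0,0,0,-2],[0,0,0,-2],[0,0,0,-1],[0,0,0,0],[0,0,0,0],[0,0,0,0],[0,0,0,0]]
  ]
}}

```text
clock: 8.25
eef_pos: [0.4955, -0.2584, 0.1201]
tool_rot: [-0.586, 0.807, 0.04, 0.061]
ft_force: [3.7, 0.8, -5.3]
grip_width: 0.0148
```

```bash

python3 - <<'E'
from h import *
delta(.4965,-.2525,.112,-105.5)
E
```

```text
t 8.25 p [ 0.4955 -0.2584  0.1201] yaw -108.0 zaxis [ 0.051  0.135 -0.989] q [-0.55  0.46 -0.03  1.11  0.14  2.9 ] w 0.0148 F [ 3.7  0.8 -5.3] T [-1.06  0.17 -0.09]
tool mm [-4.7  1.   8.9] turn -2.5
```

{"method": "apply_moves", "body": {
  "moves": [
    [[0,0,0.5,-4],[0,0,0.5,-4],[0,0,0.5,-4],[0,0,0.5,-4],[0,0,0.5,-4],[0,0,0,-4],[0,0,0,-4],[0,0,0,-4],[0,0,0,-4],[0,0,0,0]]
  ]
}}

```text
clock: 9.25
eef_pos: [0.4971, -0.2583, 0.1205]
tool_rot: [0.813, -0.577, -0.016, -0.072]
ft_force: [3.5, -0.0, -6.8]
grip_width: 0.0148
```

```bash

python3 - <<'E'
from h import *
delta(.4965,-.2525,.116,-66)
c=shot('scene','s3'); t=shot('top','t3')
a=cv2.resize(c['color'][90:190,230:330],(400,400),interpolation=cv2.INTER_CUBIC);b=cv2.resize(t['color'][228:328,408:508],(400,400),interpolation=cv2.INTER_CUBIC)
cv2.imwrite('pics/s3c.png',np.hstack([a,b])[:,:,::-1])
E
```

```text
t 9.25 p [ 0.4971 -0.2583  0.1205] yaw -70.4 zaxis [ 0.058  0.136 -0.989] q [-0.55  0.46 -0.03  1.1   0.15  2.25] w 0.0148 F [ 3.5 -0.  -6.8] T [-1.23 -0.34 -0.02]
tool mm [-5.1 -0.8  5.2] turn -4.4
```

View pics/s3c.png

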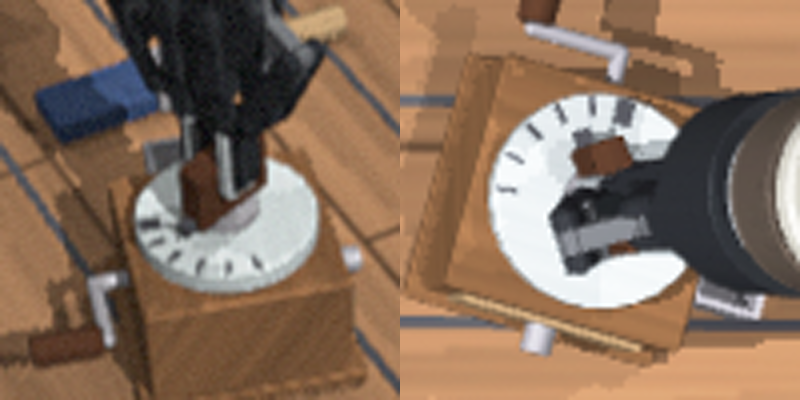

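```bash

python3 - <<'E'
from h import *
c=load('s3')
for ax in((.4965,-.2525),(.4965,-.256)):
  for r,z in((.045,.082),(.032,.091)):
    print(ax,r,[tuple(((np.array(proj(c,[ax[0]+r*np.cos(np.radians(a-15.5)),ax[1]+r*np.sin(np.radians(a-15.5)),z]))-[230,90])*4).round().astype(int)) for a in (0,20,30,40,50,60)])
im=c['color'][90:190,230:330]
cv2.imwrite('pics/s3d.png',cv2.resize(im[30:75,20:75],(733,600),interpolation=cv2.INTER_CUBIC)[:,:,::-1])
E
```

```text
(0.4965, -0.2525) 0.045 [(np.int64(142), np.int64(230)), (np.int64(153), np.int64(250)), (np.int64(162), np.int64(258)), (np.int64(173), np.int64(265)), (np.int64(186), np.int64(270)), (np.int64(200), np.int64(274))]
(0.4965, -0.2525) 0.032 [(np.int64(165), np.int64(213)), (np.int64(173), np.int64(227)), (np.int64(180), np.int64(232)), (np.int64(188), np.int64(237)), (np.int64(197), np.int64(241)), (np.int64(207), np.int64(244))]
(0.4965, -0.256) 0.045 [(np.int64(139), np.int64(226)), (np.int64(150), np.int64(245)), (np.int64(159), np.int64(254)), (np.int64(170), np.int64(261)), (np.int64(183), np.int64(266)), (np.int64(197), np.int64(270))]
(0.4965, -0.256) 0.032 [(np.int64(162), np.int64(209)), (np.int64(170), np.int64(222)), (np.int64(177), np.int64(228)), (np.int64(185), np.int64(233)), (np.int64(194), np.int64(237)), (np.int64(204), np.int64(240))]
```

View pics/s3d.png

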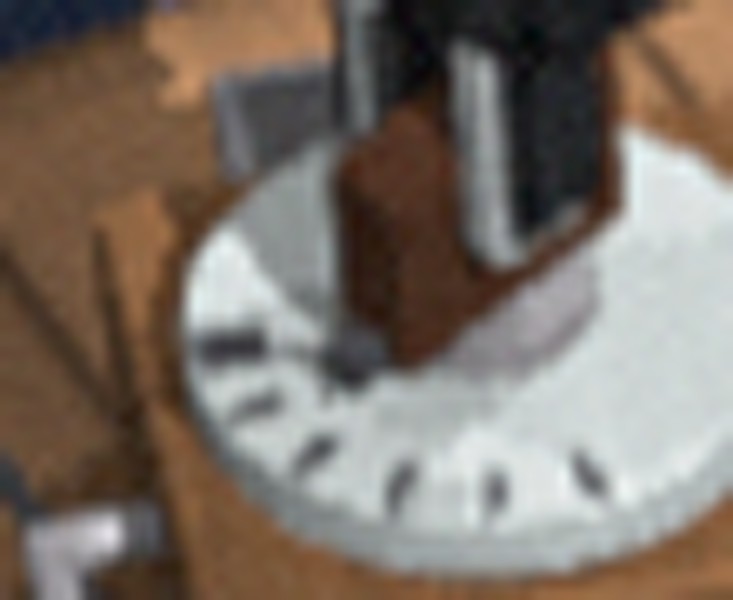

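The nose tip at crop (340,375) sits a little short of the second thin mark at (317,455), at about 34–36°. Tool yaw gives 35–37°. I'll nudge it 4° and release.

{"method": "apply_moves", "body": {
  "moves": [
    [[0,0,0,-2],[0,0,0,-2],[0,0,0,0],[0,0,0,0],[0,0,0,0],[0,0,0,0],[0,0,0,0],[0,0,0,0],[0,0,0,0],[0,0,0,0]]
  ]
}}

```text
clock: 10.35
eef_pos: [0.4971, -0.2582, 0.1205]
tool_rot: [0.831, -0.551, -0.013, -0.073]
ft_force: [3.4, 1.5, -6.8]
grip_width: 0.0148
```

{"method": "apply_moves", "body": {
  "moves": [
    [[0,0,0,0],[0,0,0,0],[0,0,0,0],[0,0,-0.5,0],[0,0,-0.5,0],[0,0,-0.5,0],[0,0,-0.5,0],[0,0,-0.5,0],[0,0,-0.5,0],[0,0,-0.5,0]]
  ],
  "hand": 1
}}

```text
clock: 11.35
eef_pos: [0.4963, -0.2589, 0.1277]
tool_rot: [0.83, -0.553, -0.013, -0.075]
ft_force: [-1.5, 0.4, 0.2]
grip_width: 0.0852
```

{"method": "apply_moves", "body": {
  "moves": [
    [[0,0,-10,0],[0,0,-10,0],[0,0,-10,0],[0,0,-10,0],[0,0,-10,0],[0,0,-10,0],[0,0,-10,0],[0,0,-10,0],[0,0,-10,0],[0,0,-10,0]]
  ]
}}

```text
clock: 12.35
eef_pos: [0.4895, -0.2739, 0.2356]
tool_rot: [0.83, -0.553, -0.013, -0.075]
ft_force: [0.6, 0.0, 0.1]
grip_width: 0.0854
```

```bash

python3 - <<'E'
from h import *
delta(.4965,-.2525,.116,-66)
c=shot('scene','s4'); t=shot('top','t4')
a=cv2.resize(c['color'][120:165,250:305],(733,600),interpolation=cv2.INTER_CUBIC)
cv2.imwrite('pics/s4c.png',a[:,:,::-1])
E
```

```text
t 12.35 p [ 0.4895 -0.2739  0.2356] yaw -67.0 zaxis [ 0.062  0.138 -0.988] q [-0.59  0.38  0.16  1.38  0.15  2.16] w 0.0854 F [0.6 0.  0.1] T [-0.18  0.06  0.02]
tool mm [ -4.5  -1.3 121.7] turn -1.0
```

View pics/s4c.png

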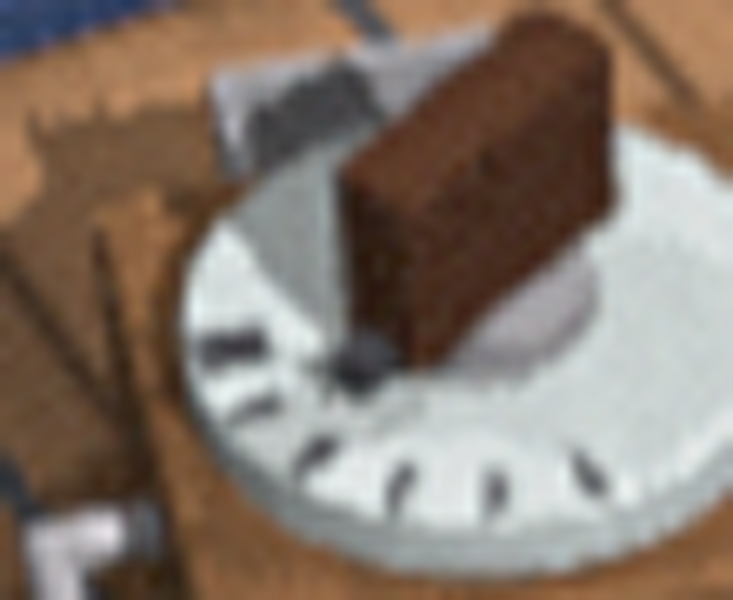

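```bash

python3 - <<'E'
from h import *
c=load('s4')
R=lambda p,z: ray(c,250+p[0]/13.33-.5,120+p[1]/13.33-.5,z)[:2]
yaw=lambda d: np.degrees(np.arctan2(d[1],d[0])).round(1)
C=ray(c,286.57,144.82,.082)[:2]
m=[(235,345),(257,405),(317,455),(400,487),(497,492),(592,475)]
my=[yaw(R(p,.082)-C) for p in m]; print('marks',my)
print('edges',yaw(R((345,180),.124)-R((500,22),.124)),yaw(R((415,225),.124)-R((607,90),.124)))
print('bot edge',yaw(R((420,368),.085)-R((615,215),.094)))
for z in(.085,.09,.095): print('nose',z,yaw(R((350,380),z)-C),np.hypot(*(R((350,380),z)-C)))
t=load('t4'); cv2.imwrite('pics/t4c.png',cv2.resize(t['color'][228:328,408:508],(600,600),interpolation=cv2.INTER_CUBIC)[:,:,::-1])
E
```

```text
marks [np.float64(-27.4), np.float64(-6.8), np.float64(15.6), np.float64(38.9), np.float64(63.2), np.float64(87.8)]
edges 29.2 18.0
bot edge 10.2
nose 0.085 1.2 0.025073339994625368
nose 0.09 11.5 0.02779340756493189
nose 0.095 19.8 0.03124859454561481
```

View pics/t4c.png

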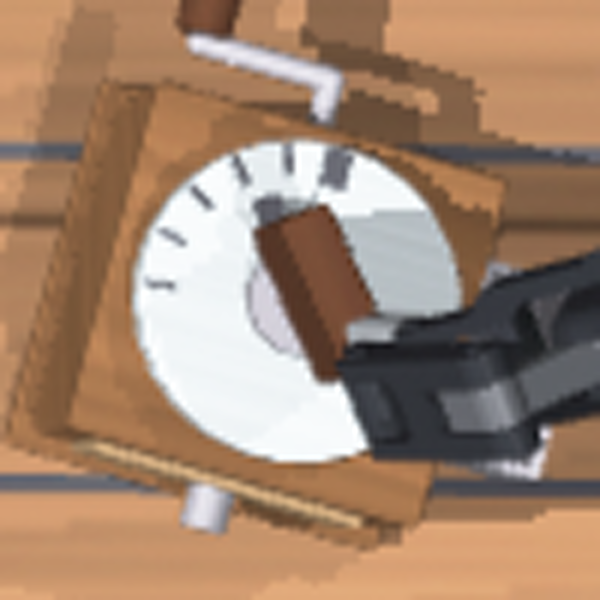

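In the top view the nose (262,205) lines up with the second thin mark (240,170). The nose yaw is about 22° and the bar edges are 23–27°, against 25° for the mark. The dial therefore reads about 38–42°, well inside tolerance, so I'm handing in.

```bash
python3 -c "
from h import *
print(workorder.job_done())"
```

```text
the job is handed in; nothing more can be done
None
```

I turned the lower mill's knob (right-hand mill, axis near (0.497, -0.253)) clockwise to its stop, backed it off two clicks, let go and handed the job in. Handing in gives no verdict.

**Stop:** the wrist read about 4 N m and the bar pointed at the wide mark in the camera view, so the knob was against its hard stop. Wrist force there was about 49 N, under the 120 N limit. I pressed further than needed: joint 6 reached 3.13 of its 3.14 limit and the tool tilted by about 10°.

**Final setting:** after release, the top view shows the pointer in line with the second thin mark, at about 38–42° from the stop (target 40 ± 10°).

**Check that disagreed:** angles worked out from the magnified scene view scattered widely. Bar edges came out between 10° and 29°, and the marks were distorted by the centre estimate. I relied on the top view and the tool's own angle, which agreed with each other.

The arm never went near the taller mill. The clock stood at about 12.4 s at my last reading, just before I handed in.

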